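Set the gap of the pigment mill

TASK

Get the little green pigment mill ready: first push the catch-jar carriage along its slide by its black post until it clicks home under the grinding head. Then screw the brass knurled nut on top of the mill down clockwise until it bottoms out, back it off a quarter turn, and finish with the nut still gripped between the fingers at that setting, so that I can lock it: do not let go. Leave the teal jar, the crimson tube and the eraser where they are.

Things in the scene. Friction and masses are not known exactly. Their poses are not given: they have to be found in the camera images.
- mill: green hand mill screwed to the table; base from own x -60 to +90 mm, y -175 to +125 mm, top of its stem at 216 mm. Origin at table height under the slide; own y runs along the slide towards the head, z up, -x is its front. The head (76 mm across, z 106 to 163 mm) has its axis at x 0, y +60 mm; post and hopper (top 187 mm) stand 58 to 114 mm behind it, a crank up to 100 mm to its left below 150 mm
- carriage (a joint): the aluminium carriage with an open glass catch jar fixed to it, sliding in the mill's own +y direction: 0 = fully out, 0.060 m = home under the head at its end stop. It drags with about 1.2 N; from about 0.046 m a spring plunger must be overcome (about 5 N in all), from about 0.053 m the spring snaps it on to the stop and keeps it there
- push_post (a point): middle of the head of the upright black post on the outer end of the carriage: a round head 24 mm across and 22 mm high (this point is 11 mm below its top, about 54 mm above the table) on an 18 mm neck that goes down a further 16 mm; nothing else stands within 70 mm of it at that height. It moves with the carriage, home means pushing it along the mill's own +y
- gap_nut (a joint): turn of the brass knurled nut in rad: 0 = bottomed on its collar, grows as it is unscrewed (anticlockwise seen from above), 1.571 = backed off a quarter turn. It starts partly unscrewed, 2.1 to 3.2 rad, and cannot come off (stop at 4.5). Drags with about 0.06 N m, stays where it is left, stops hard at 0
- nut_grip (a point): centre of the brass knurled nut, a plain round grip 42 mm across and 24 mm high on a vertical axis with a red line on its top (from the middle to the rim, pointing to the mill's front when bottomed); this point is 197 mm above the table when bottomed and rises 4 mm per turn of unscrewing. Below the nut is a 28 mm collar, 22 mm high, then the 76 mm head. Free on all sides and above
- jar_teal: bystander: loose teal paint jar with a dark lid, 58 mm across, 66 mm high, origin at the centre of its underside
- tube_crimson: bystander: loose crimson paint tube, 46x153x35 mm, origin at the centre of its underside, long along its y
- eraser: bystander: loose blue and white eraser, 25x48x14 mm, origin at the centre of its underside

How it is judged:
By the outcome, as a careful person would: the job done as asked, in the order asked, and still so for the second after the job is handed in, while the arm keeps its last pose, push and grip.
It also fails if it takes over 58 s, if anything falls off the work surface, if the arm or the gripper's body presses on something with over 40 N, if the wrist force passes 120 N, or if a joint passes its speed limit or range.

ROBOT

A 6-joint arm with a two-finger parallel gripper is mounted at the origin on a cart in front of the work surface, level with it; the furniture and walls round the work are solid. World frame = base frame: x ahead of the robot, y to its left, z up, the work surface at z = 0. Lengths are in m, angles in degrees, forces in N, time in s.
With the tool pointing down it reaches from about 0.3 to 0.95 m from the base axis. Payload 3.1 kg.
Tool frame: the origin (TCP) lies midway between the tips of the shut fingers; the grasp point (between the pads) lies 19 mm behind it (robot.pinch_z is the distance from the TCP to the grasp point, in m); x points along the fingers, z is the direction in which the jaws open and shut, and the axes are right-handed (so a half turn about x gives the same grasp; the last joint's range is limited). The gripper opens to 85 mm and grips with 20 to 120 N. Pads are 22 mm wide; open, the fingers measure 114 mm over their backs; the gripper's body (76 mm by 85 mm) begins 54 mm behind the grasp point. The pads swing forward as they close: fully open they stand 13 mm farther back than shut.
Start: joints at [71.809, 17.653, 93.61, -0, 68.738, -3.994], TCP at [0.153, 0.606, 0.231] pointing down, gripper open.
Joint ranges: [-175.34, 175.34], [-45.06, 112.39], [2.9, 150.54], [-68.45, 248.45], [3.09, 151.38], [-168.51, 168.51]. Speed limits (degrees/s): [159.86, 159.86, 180, 180, 180, 180].

INTERFACE

Orientations are given as a 3x3 rotation matrix whose columns are the frame's x, y, z axes.
In Python, from plant import robot, optics gives the robot as it stands. The module is installed in compiled form; this text tells all that it offers.
- The arm moves only by the tool send_rows, never from a script. Its argument "motion" is a list of rows, each a list of 2 entries, a list of its own where there are three numbers: the shift along the tool's x, y, z normalised to -1 to 1, where 1 is 40 mm, then the turn, a rotation vector about the tool's x, y, z normalised to -1 to 1, where 1 is 0.1 rad. A call has 1 to 20 rows; each row shifts and turns the commanded pose from where the row before left it, along the tool's axes as they then stand; what a row does not reach is not made up. A row lasts 1/12 s, in which the tool goes at most 41.7 mm and 7.16 degrees, less where a joint would pass 70% of its speed; a pose out of reach is approached as far as the arm can. A call with a number of a shift or a turn outside -1 to 1 is refused whole. A call with a gripper value outside its range is refused whole. "hand" is the opening, from 0 (shut) to 1 (fully open), set as the call begins (left out, the last holds). The fingers move at their own pace and stop on an object; "grip_force" is the grip in N (left out, the last holds). Time passes only in rows, so rows that do not move let the fingers close. It gives the time, the measured TCP pose, the force and the opening at its end, in the units of the state.
- robot.observe(): the state, without advancing time (a new reading comes with each control period).
- optics.snapshot(name): name is "scene" or "top"; returns (picture, depth): 480x640x3 uint8, red, green, blue; 480x640 float32, m along the optical axis (not along the pixel's ray), 0 where there is no reading.
- optics.camera_model(name): a dict with "intrinsics" (3x3 intrinsics, pixels), "distortion" ([k1, k2, p1, p2, k3] as OpenCV has them; the pictures are not rectified), "R" (3x3) and "t" (3): a world point X has camera coordinates R X + t. Camera axes: x right, y down, z forward; pixel columns grow to the right and rows downward; lengths in m; the calibration is good to about 2 mm. A picture is of the moment at which its call begins. camera_model takes no time and is no camera call.
- robot.job_done(): hands the job in, once; it reports no verdict.
The state is a dict: "clock": time; "joint_pos": joint angles; "dq": joint speeds; "joint_efforts": joint torques, N m; "tool_pos": TCP position; "eef_rot": TCP orientation; "contact_force": force on the tool from outside, world axes, zero at the start; "wrist_torque": the same for the moment, N m; "opening": finger opening in m.
Only numpy, scipy, OpenCV 4.12 (cv2) and the standard library are available. Lean on these libraries where they do the work, as an engineer would, in place of code of your own. Each camera call takes 0.05 s, during which the arm holds its last target.

## Working session

There is one attempt and no reset: what is moved stays moved. The work goes in short steps, Python scripts to look and compute and a tool call to move; the robot and the scene stay as the last step left them, time stands still between calls to the robot, and variables do not carry over. Pictures are saved under pics/ and viewed, and the job is handed in when it is done.

Besides the shell and the picture viewer there is one more tool, called after "Request:" as a command line: name --argument value ..., lists and objects as JSON in quotes. send_rows: Moves the arm, as the interface text tells. Scaled input: -1 to 1 covers 40 mm each way for a shift and 0.1 rad each way for a turn. Its arguments: {"type":"object","properties":{"motion":{"type":"array","items":{"type":"array"}},"hand":{"type":"number"},"grip_force":{"type":"number"}},"required":["motion"]}

```bash
mkdir -p pics; ls; python3 - <<'E'
from plant import robot, optics
import cv2, numpy as np
s=robot.observe()
for k,v in s.items(): print(k,np.round(v,4).tolist())
for n in("scene","top"):
    p,d=optics.snapshot(n); cv2.imwrite(f"pics/{n}0.png",p[...,::-1]); np.savez(f"{n}0.npz",p=p,d=d)
    m=optics.camera_model(n); print(n,{k:np.round(v,4).tolist() for k,v in m.items()})
    print((d>0).mean())
print(robot.pinch_z)
E
```

```text
pics
clock 0.0
joint_pos [71.8099, 17.7048, 93.6913, 0.0004, 68.7382, -3.9932]
dq [0.0286, -0.1102, 0.0216, 0.0666, -0.0264, 0.1384]
joint_efforts [-0.0002, -41.5257, -27.6663, -0.0002, 0.01, -0.0]
tool_pos [0.153, 0.6051, 0.23]
eef_rot [[-0.0007, -0.9695, 0.2453], [-0.0022, 0.2453, 0.9695], [-1.0, 0.0002, -0.0023]]
contact_force [0.4799, -0.1931, 0.2214]
wrist_torque [0.0145, -0.044, 0.0206]
opening 0.0853
scene {'intrinsics': [[483.4017, 0.0, 320.8673], [0.0, 483.4017, 237.3399], [0.0, 0.0, 1.0]], 'distortion': [-0.0294, 0.0, 0.0, 0.0, 0.0], 'R': [[0.8878, -0.4597, -0.0206], [-0.2578, -0.4599, -0.8497], [0.3811, 0.7597, -0.5268]], 't': [-0.5406, 0.2424, 1.2175]}
0.8028841145833333
top {'intrinsics': [[552.3538, 0.0, 326.2787], [0.0, 552.3538, 241.7881], [0.0, 0.0, 1.0]], 'distortion': [-0.024, 0.0, 0.0, 0.0, 0.0], 'R': [[-0.0138, -0.9999, -0.0028], [-0.9843, 0.0141, -0.1761], [0.1761, 0.0003, -0.9844]], 't': [-0.0052, 0.6053, 1.5775]}
0.9960872395833333
0.0187
```

View pics/scene0.png

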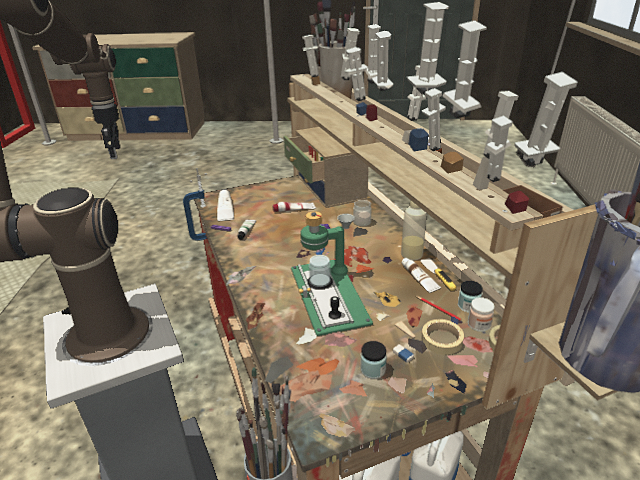

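View pics/top0.png

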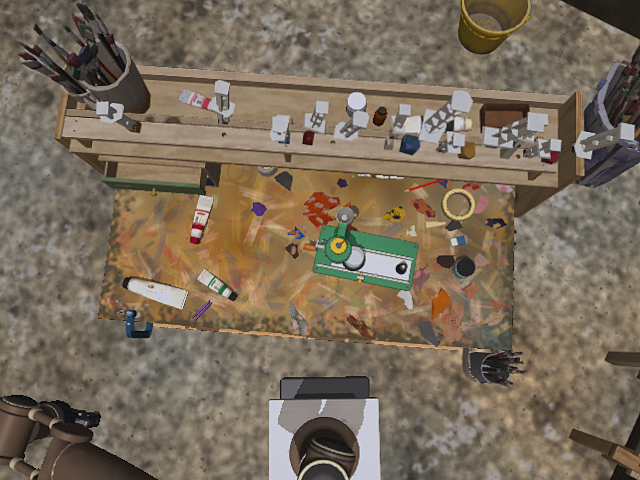

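The mill shows at about (365,255) in the top view, with the nut near (338,245) and the black post near (402,267). In the scene view the nut is near (314,217) and the post near (335,305). I'll enlarge both.

```bash
python3 - <<'E'
import cv2, numpy as np
p=cv2.imread("pics/top0.png")[215:305,300:430]; cv2.imwrite("pics/topc.png",cv2.resize(p,None,fx=6,fy=6,interpolation=cv2.INTER_CUBIC))
p=cv2.imread("pics/scene0.png")[200:340,280:400]; cv2.imwrite("pics/scc.png",cv2.resize(p,None,fx=4.2,fy=4.2,interpolation=cv2.INTER_CUBIC))
E
```

```text
(no output)
```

View pics/topc.png

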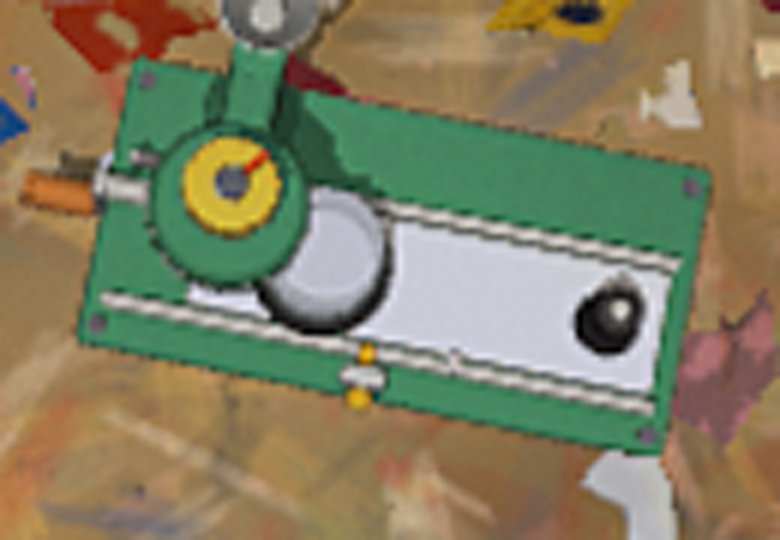

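View pics/scc.png

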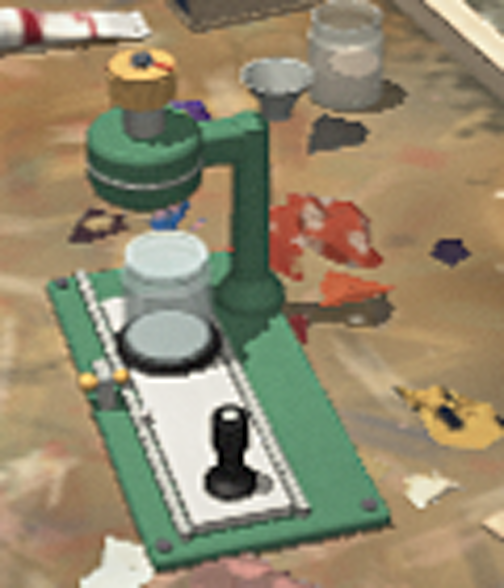

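```bash
cat > h.py <<'E'
import numpy as np, cv2
from plant import robot, optics
def cam(n):
    m=optics.camera_model(n); return [np.array(m[k],float) for k in("intrinsics","distortion","R","t")]
def ray(n,uv):
    K,D,R,t=cam(n); q=cv2.undistortPoints(np.array([[uv]],float),K,D)[0,0]
    return -R.T@t, R.T@np.array([q[0],q[1],1.])
def onz(n,uv,z):
    o,d=ray(n,uv); return o+d*(z-o[2])/d[2]
def depthpt(n,uv,d):
    o,r=ray(n,uv); return o+r*d
def tri(a,b):
    o1,d1=ray(*a);o2,d2=ray(*b)
    s=np.linalg.lstsq(np.stack([d1,-d2],1),o2-o1,rcond=None)[0]
    p,q=o1+s[0]*d1,o2+s[1]*d2; return (p+q)/2,np.linalg.norm(p-q)
def proj(n,X):
    K,D,R,t=cam(n); return cv2.projectPoints(np.atleast_2d(X).astype(float),cv2.Rodrigues(R)[0],t,K,D)[0][:,0]
def W(m,P): # mill (x,y,yaw)
    c,s=np.cos(m[2]),np.sin(m[2]); P=np.atleast_2d(P)
    return np.stack([m[0]+c*P[:,0]-s*P[:,1],m[1]+s*P[:,0]+c*P[:,1],P[:,2]],1)
E
python3 - <<'E'
from h import *
from scipy.optimize import least_squares
T=lambda u,v:((u+.5)/6-.5+300,(v+.5)/6-.5+215)
S=lambda u,v:((u+.5)/4.2-.5+280,(v+.5)/4.2-.5+200)
dt=np.load("top0.npz")["d"];ds=np.load("scene0.npz")["d"]
print("nut",tri(("top",T(232,185)),("scene",S(142,64))))
print("post top",tri(("top",T(618,308)),("scene",S(230,413))))
for nm,uv in (("nut",(215,205)),("base",(600,190)),("base",(150,310)),("post",(622,305))):
    q=T(*uv);i=(int(round(q[1])),int(round(q[0]))); print(nm,depthpt("top",q,dt[i]))
cT=[T(135,60),T(710,172),T(660,452),T(80,340)]
cS=[S(47,287),S(390,520),S(160,567)]
def f(p):
    m=p[:3];z=p[3]
    B=W(m,[[.09,.125,z],[.09,-.175,z],[-.06,-.175,z],[-.06,.125,z]])
    r=[proj("top",B)-cT, proj("scene",B[[3,1,2]])-cS]
    N=W(m,[[0,.06,p[4]]]); r+= [proj("top",N)-T(232,185),proj("scene",N)-S(142,64)]
    return np.vstack(r).ravel()
s=least_squares(f,[.55,-.1,-.2,.01,.21],loss="soft_l1"); print(s.x,np.degrees(s.x[2]));print(s.fun.reshape(-1,2).round(1))
m=s.x[:3]
red=T(268,153);c=T(232,185)
a=onz("top",red,.2105)-onz("top",c,.2105);front=W(m,[[-1,0,0]])[0]-W(m,[[0,0,0]])[0]
ang=np.arctan2(a[1],a[0])-np.arctan2(front[1],front[0]); print("nut turn",ang%(2*np.pi),a)
print("camtop",ray("top",(320,240))[0],"scene",ray("scene",(320,240))[0])
E
```

```text
nut (array([ 0.56741912, -0.04565745,  0.20834568]), np.float64(0.0004966353008862336))
post top (array([ 0.52745014, -0.23354367,  0.07418384]), np.float64(0.00011620779465419072))
nut [ 0.558487   -0.03788953  0.20712991]
base [ 0.59556661 -0.23520918  0.01280391]
base [ 0.53624747 -0.00765763  0.02482397]
post [ 0.52842134 -0.23508394  0.07721881]
[ 0.5558726  -0.10408736 -0.20810153  0.0032935   0.20785524] -11.923339562184886
[[-0.4 -0.6]
 [ 0.4 -0.7]
 [ 0.5  1. ]
 [-0.9  0.5]
 [-0.3 -0.1]
 [ 1.3 -0.1]
 [-1.1  0.6]
 [-0.1 -0.4]
 [ 0.2  0.1]]
nut turn 2.4970213384901925 [ 0.01419734 -0.01624868  0.        ]
camtop [ 0.31788633 -0.01430389  1.65942904] scene [ 0.07841573 -1.06193858  0.8362792 ]
```

```bash
python3 - <<'E'
from h import *
m=[.5559,-.1041,-.2081]
c,s=np.cos(m[2]),np.sin(m[2])
for P in ([.52745,-.23354,.074],[.5674,-.0457,.208]):
    d=np.array(P[:2])-m[:2]; print("mill frame",c*d[0]+s*d[1],-s*d[0]+c*d[1])
p=cv2.imread("pics/top0.png")[250:285,380:425]; a=cv2.resize(p,(585,455),interpolation=cv2.INTER_NEAREST)
p=cv2.imread("pics/scene0.png")[285:325,320:350]; b=cv2.resize(p,(390,520),interpolation=cv2.INTER_NEAREST)
o=np.zeros((520,800,3),np.uint8); o[:455,:410]=a[:, 87:497]; o[:,410:]=b; cv2.imwrite("pics/post.png",o)
dt=np.load("top0.npz")["d"]
for v in range(262,275):
    print(v,[int(1000*depthpt("top",(u,v),dt[v,u])[2]) for u in range(394,412)])
dt=np.load("scene0.npz")["d"]
for v in range(294,322,2):
    print(v,[int(1000*depthpt("scene",(u,v),dt[v,u])[2]) for u in range(328,344)])
E
```

```text
mill frame -0.001093729727568861 -0.13252516687513746
mill frame -0.000813623867912016 0.0595159475787924
262 [25, 17, 24, 21, 21, 24, 21, 26, 27, 18, 28, 26, 29, 19, 20, 25, 24, 24]
263 [29, 20, 29, 22, 27, 25, 25, 78, 73, 77, 68, 79, 1659, 22, 33, 26, 25, 23]
264 [18, 26, 26, 30, 28, 17, 72, 77, 76, 79, 78, 75, 75, 13, 24, 22, 24, 7]
265 [32, 21, 24, 29, 33, 71, 81, 84, 71, 77, 81, 74, 73, 24, 20, 20, 20, 4]
266 [22, 17, 30, 26, 26, 72, 76, 77, 83, 70, 73, 68, 77, 77, 28, 20, 25, 5]
267 [26, 18, 29, 36, 22, 65, 79, 74, 80, 83, 77, 75, 71, 73, 27, 22, 29, 10]
268 [28, 25, 32, 26, 28, 64, 73, 85, 80, 76, 73, 75, 75, 30, 26, 30, 14, 13]
269 [21, 16, 26, 32, 31, 48, 70, 78, 71, 76, 76, 73, 33, 23, 25, 25, 22, 9]
270 [22, 26, 29, 29, 33, 33, 53, 66, 67, 71, 80, 27, 26, 16, 29, 26, 10, 4]
271 [23, 23, 24, 31, 31, 28, 28, 30, 33, 31, 30, 24, 18, 20, 19, 21, 10, 9]
272 [25, 27, 20, 25, 31, 29, 26, 30, 25, 29, 27, 31, 19, 24, 28, 14, 11, 15]
273 [26, 24, 25, 20, 27, 25, 33, 30, 24, 30, 21, 23, 22, 18, 29, 19, 11, 10]
274 [27, 19, 19, 23, 26, 20, 22, 20, 21, 24, 25, 28, 20, 21, 17, 22, 15, 7
[... 265 characters left out ...]
0, 24, 13]
302 [20, 22, 68, 74, 74, 75, 75, 75, 72, 72, 69, 25, 18, 19, 21, 17]
304 [21, 22, 65, 64, 68, 67, 68, 66, 65, 65, 62, 22, 24, 23, 17, 25]
306 [24, 22, 59, 59, 62, 60, 62, 62, 58, 60, 57, 22, 20, 21, 20, 17]
308 [23, 21, 21, 52, 53, 58, 53, 49, 53, 51, 24, 23, 22, 23, 20, 26]
310 [24, 20, 23, 44, 43, 44, 46, 49, 46, 42, 24, 24, 20, 24, 23, 23]
312 [25, 29, 28, 34, 37, 40, 38, 38, 40, 35, 32, 30, 22, 21, 25, 21]
314 [25, 26, 30, 30, 33, 32, 30, 33, 31, 31, 26, 29, 29, 25, 22, 25]
316 [23, 27, 27, 29, 29, 29, 30, 29, 28, 24, 27, 27, 26, 22, 22, 21]
318 [22, 24, 22, 24, 27, 28, 28, 27, 27, 28, 23, 23, 24, 23, 23, 23]
320 [25, 19, 22, 22, 22, 24, 22, 23, 22, 24, 25, 23, 20, 25, 22, 21]
```

View pics/post.png

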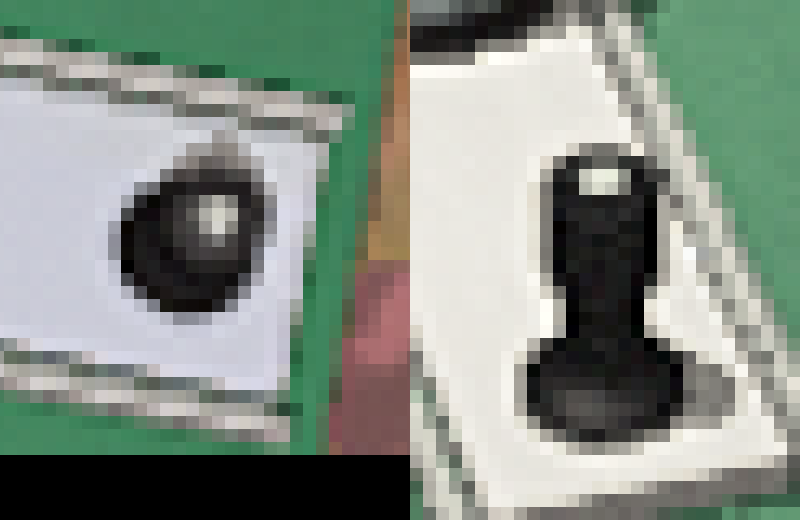

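```bash
python3 - <<'E'
from h import *
dt=np.load("top0.npz")["d"]
for v in range(232,260):
    print(v,[int(1000*depthpt("top",(u,v),dt[v,u])[2]) for u in range(326,352)])
ds=np.load("scene0.npz")["d"]
for v in range(210,236,1):
    print(v,[int(1000*depthpt("scene",(u,v),ds[v,u])[2]) for u in range(302,326)])
def blk(u0,u1,v0,v1): return np.mean([depthpt("top",(u,v),dt[v,u])[2] for u in range(u0,u1) for v in range(v0,v1)])
print("table",blk(300,312,280,295),blk(425,440,270,285), "base",blk(380,400,238,242))
p=cv2.imread("pics/top0.png")[228:262,320:355]; a=cv2.resize(p,(420,408),interpolation=cv2.INTER_NEAREST)
p=cv2.imread("pics/scene0.png")[205:239,297:329]; b=cv2.resize(p,(384,408),interpolation=cv2.INTER_NEAREST)
cv2.imwrite("pics/nut.png",np.hstack([a,b]))
E
```

```text
232 [15, 4, 9, 12, 9, 17, 14, 11, 13, 26, 24, 152, 150, 153, 155, 160, 158, 158, 161, 153, 71, 23, 22, 25, 1659, 8]
233 [10, 8, 0, 14, 8, 15, 13, 11, 26, 28, 28, 149, 161, 157, 153, 155, 157, 151, 153, 144, 54, 28, 24, 30, 14, 11]
234 [20, 15, 13, 12, 14, 13, 13, 10, 16, 20, 23, 152, 158, 148, 151, 158, 153, 153, 152, 148, 32, 36, 29, 22, 10, 9]
235 [8, 11, 9, 5, 13, 11, 20, 10, 16, 21, 161, 164, 164, 157, 158, 155, 155, 151, 157, 139, 29, 30, 19, 20, 17, 12]
236 [9, 9, 10, 21, 9, 20, 16, 165, 160, 163, 162, 157, 164, 159, 165, 160, 160, 157, 156, 29, 24, 26, 17, 16, 9, 8]
237 [12, 15, 15, 14, 15, 156, 163, 165, 153, 161, 161, 1659, 163, 164, 160, 157, 162, 161, 161, 157, 25, 17, 23, 15, 10, 7]
238 [18, 10, 7, 12, 164, 160, 161, 159, 167, 201, 214, 212, 212, 213, 208, 210, 207, 166, 162, 158, 168, 23, 8, 15, 14, 12]
239 [15, 12, 158, 161, 164, 161, 158, 205, 209, 204, 210, 213, 207, 212, 217, 208, 210, 203, 160, 167, 166, 162, 10, 14, 11, 16]
240 [12, 160, 164, 162, 163, 161, 209, 212, 208, 210, 212, 206, 210, 207, 207, 203, 208, 215, 206, 156, 163, 160, 154, 14, 11, 7]
241 [24, 159,
[... 4858 characters left out ...]
231 [163, 164, 162, 163, 163, 161, 162, 162, 163, 165, 168, 166, 168, 168, 165, 164, 162, 162, 162, 159, 160, 164, 161, 162]
232 [165, 161, 161, 163, 164, 163, 161, 160, 161, 165, 165, 166, 164, 164, 166, 161, 162, 160, 161, 161, 162, 161, 163, 160]
233 [162, 162, 162, 161, 162, 162, 161, 162, 162, 161, 161, 159, 161, 165, 163, 161, 162, 163, 161, 163, 160, 162, 163, 161]
234 [158, 162, 163, 164, 164, 161, 163, 160, 161, 162, 161, 161, 162, 162, 163, 160, 163, 162, 160, 162, 163, 160, 164, 158]
235 [155, 159, 161, 159, 162, 160, 161, 164, 159, 162, 162, 163, 161, 162, 159, 164, 159, 163, 161, 163, 162, 158, 159, 159]
table 0.0008390462343454111 0.0008967539950972419 base 0.010919183084390712
```

View pics/nut.png

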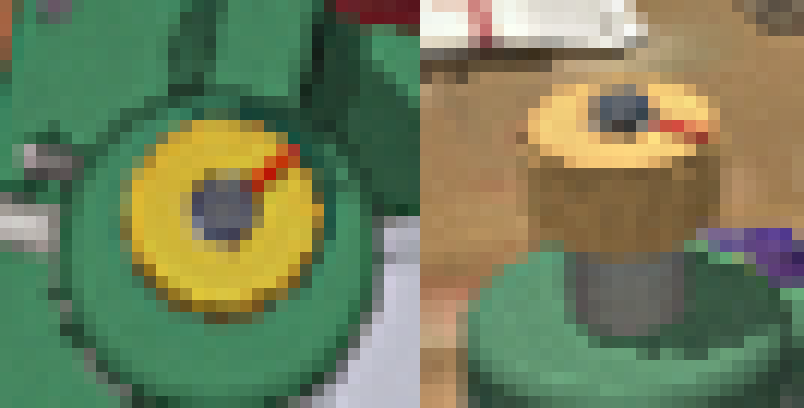

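```bash
cat >> h.py <<'E'
m=np.array([.5559,-.1041,-.2081])
def M(P):
    c,s=np.cos(m[2]),np.sin(m[2]); d=np.array(P[:2])-m[:2]; return np.array([c*d[0]+s*d[1],-s*d[0]+c*d[1]])
def st():
    s=robot.observe(); R=np.array(s["eef_rot"]);p=np.array(s["tool_pos"])
    print("t",s["clock"],"tcp",p.round(4),"mill",M(p).round(4),"yaw z",np.degrees(np.arctan2(R[1,2],R[0,2])).round(2),"down",R[:,0].round(3),"q",np.round(s["joint_pos"],1),"F",np.round(s["contact_force"],2),"T",np.round(s["wrist_torque"],3),"open",np.round(s["opening"],4))
E
python3 - <<'E'
from h import *
st()
for n,z,uv in(("jar",.066,(463,266)),("eraser",.014,(459,240)),("pot",.1,(490,360))):
    q=onz("top",uv,z); print(n,q,M(q))
c=(320+ (228)/12-.5,228+213/12-.5); r=(320+296/12-.5,228+150/12-.5)
a=onz("top",r,.2105)-onz("top",c,.2105)
c=(297+622/12-.5-35,205+125/12-.5); r=(297+(708-420)/12-.5,205+137/12-.5); c=(297+(622-420)/12-.5,c[1])
b=onz("scene",r,.2105)-onz("scene",c,.2105)
for v in(a,b): print(v, (np.arctan2(v[1],v[0])-(m[2]+np.pi))%(2*np.pi), np.linalg.norm(v))
E
```

```text
t 0.1 tcp [0.1531 0.6052 0.2302] mill [-0.5407  0.6108] yaw z 75.8 down [-0.001 -0.002 -1.   ] q [71.8 17.7 93.7 -0.  68.7 -4. ] F [-0.74 -0.58 -0.38] T [-0.05   0.02  -0.033] open 0.0854
jar [ 0.52566654 -0.41060305  0.066     ] [ 0.03374273 -0.30613659]
eraser [ 0.61198241 -0.41592987  0.014     ] [ 0.11929689 -0.29351551]
pot [ 0.25791141 -0.46242226  0.1       ] [-0.21752972 -0.41215635]
[ 0.01398575 -0.01535768  0.        ] 2.517574398281665 0.02077160039881368
[ 0.01410177 -0.01420833  0.        ] 2.5605302900458007 0.020018405956187337
```

Request:
send_rows --motion '[[[-1, 0, 0], [-0.4, 0, 0]], [[0, -0.56, -0.82], [0, 0, 0]], [[0, -0.56, -0.82], [0, 0, 0]], [[0, -0.56, -0.82], [0, 0, 0]], [[0, -0.56, -0.82], [0, 0, 0]], [[0, -0.56, -0.82], [0, 0, 0]], [[0, -0.56, -0.82], [0, 0, 0]], [[0, -0.56, -0.82], [0, 0, 0]], [[0, -0.56, -0.82], [0, 0, 0]], [[0, -0.56, -0.82], [0, 0, 0]], [[0, -0.56, -0.82], [0, 0, 0]], [[0, -0.56, -0.82], [0, 0, 0]], [[0, -0.56, -0.82], [0, 0, 0]]]' --hand 0 --grip_force 40

```text
clock: 1.18
tool_pos: [0.335, 0.1635, 0.2711]
eef_rot: [[0.0, -0.979, 0.206], [0.0, 0.206, 0.979], [-1.0, -0.0, 0.0]]
contact_force: [0.5, 0.6, 0.4]
opening: -0.0001
```

```bash
python3 -c "
from h import *
st()"
```

```text
t 1.1833 tcp [0.335  0.1635 0.2711] mill [-0.2714  0.2162] yaw z 78.13 down [ 0.  0. -1.] q [ 19.3 -14.6 122.   -0.   72.6 -58.8] F [0.52 0.64 0.44] T [ 0.06  -0.014  0.054] open -0.0001
```

Request:
send_rows --motion '[[[0, -0.56, -0.81], [0, 0, 0]], [[0, -0.56, -0.81], [0, 0, 0]], [[0, -0.56, -0.81], [0, 0, 0]], [[0, -0.56, -0.81], [0, 0, 0]], [[0, -0.56, -0.81], [0, 0, 0]], [[0, -0.56, -0.81], [0, 0, 0]], [[0, -0.56, -0.81], [0, 0, 0]], [[0, -0.56, -0.81], [0, 0, 0]], [[0, -0.56, -0.81], [0, 0, 0]], [[0, -0.56, -0.81], [0, 0, 0]], [[0, -0.56, -0.81], [0, 0, 0]], [[0, -0.56, -0.81], [0, 0, 0]], [[0.8, 0, 0], [0, 0, 0]], [[0.8, 0, 0], [0, 0, 0]], [[0.8, 0, 0], [0, 0, 0]], [[0.8, 0, 0], [0, 0, 0]], [[0, 0, 0], [0, 0, 0]]]'

```text
clock: 2.6
tool_pos: [0.5122, -0.2673, 0.1353]
eef_rot: [[-0.013, -0.978, 0.207], [0.008, 0.207, 0.978], [-1.0, 0.015, 0.005]]
contact_force: [-1.0, 0.9, -0.8]
opening: 0.0002
```

```bash
python3 -c "
from h import *
st()
p,d=optics.snapshot('scene'); cv2.imwrite('pics/s1.png',cv2.resize(p[180:360,250:430,::-1],None,fx=3.3,fy=3.3))
"
```

```text
t 2.6 tcp [ 0.5122 -0.2673  0.1353] mill [-0.009  -0.1687] yaw z 78.07 down [-0.013  0.008 -1.   ] q [ -31.9   19.3  103.6   -0.    58.  -109.9] F [-1.02  0.91 -0.8 ] T [0.017 0.078 0.013] open 0.0002
```

View pics/s1.png

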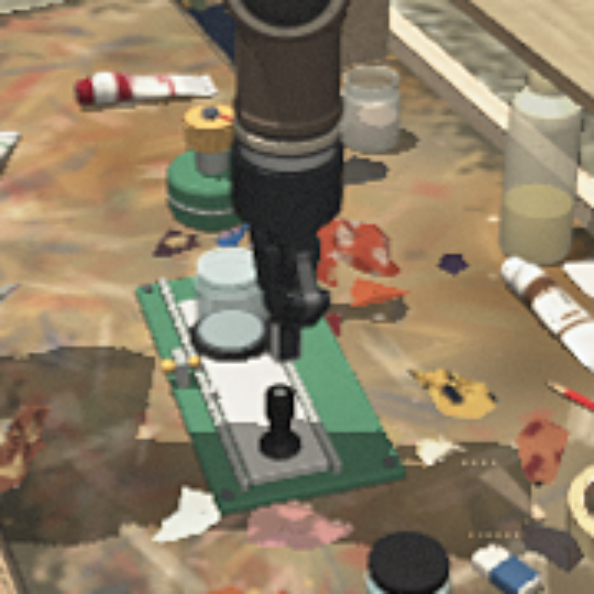

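Request:
send_rows --motion '[[[0, -0.2, -0.15], [0, 0, 0]], [[0, 0, 0], [0, 0, 0]], [[0, 0, 0], [0, 0, 0]]]'

```text
clock: 2.9
tool_pos: [0.5271, -0.2799, 0.1466]
eef_rot: [[0.005, -0.978, 0.206], [-0.003, 0.206, 0.978], [-1.0, -0.006, -0.002]]
contact_force: [0.3, 0.0, 0.9]
opening: -0.0002
```

```bash
python3 -c "
from h import *
st()
print(np.array(robot.observe()['eef_rot']).round(4))"
```

```text
t 2.9 tcp [ 0.5271 -0.2799  0.1466] mill [ 0.0082 -0.1779] yaw z 78.09 down [ 0.005 -0.003 -1.   ] q [ -32.1   19.7  101.6   -0.    58.4 -110.2] F [0.32 0.02 0.93] T [-0.006  0.068 -0.053] open -0.0002
[[ 0.0053 -0.9784  0.2065]
 [-0.0034  0.2064  0.9785]
 [-1.     -0.0059 -0.0022]]
```

Request:
send_rows --motion '[[[0, 0, 0], [0, 0, 0]], [[0, 0, 0], [0, 0, 0]], [[0, 0, 0], [0, 0, 0]]]'

```text
clock: 3.15
tool_pos: [0.5249, -0.2783, 0.1444]
eef_rot: [[0.001, -0.979, 0.206], [-0.001, 0.206, 0.979], [-1.0, -0.002, -0.001]]
contact_force: [-0.6, -0.2, -0.3]
opening: 0.0
```

```bash
python3 -c "
from h import *
st()"
```

```text
t 3.15 tcp [ 0.5249 -0.2783  0.1444] mill [ 0.0057 -0.1768] yaw z 78.1 down [ 0.001 -0.001 -1.   ] q [ -32.1   19.7  101.8   -0.    58.4 -110.2] F [-0.57 -0.25 -0.33] T [0.021 0.006 0.005] open 0.0
```

Request:
send_rows --motion '[[[0.3, 0.13, 0], [0, 0, 0]], [[0.5, 0, 0], [0, 0, 0]], [[0.5, 0, 0], [0, 0, 0]], [[0.5, 0, 0], [0, 0, 0]], [[0.36, 0, 0], [0, 0, 0]], [[0.2, 0, 0], [0, 0, 0]], [[0, 0, 0], [0, 0, 0]], [[0, 0, 0], [0, 0, 0]], [[0, 0, 0], [0, 0, 0]], [[0, 0, 0], [0, 0, 0]]]'

```text
clock: 3.98
tool_pos: [0.5206, -0.2777, 0.0504]
eef_rot: [[0.002, -0.978, 0.206], [-0.002, 0.206, 0.978], [-1.0, -0.003, -0.001]]
contact_force: [0.6, -0.1, 0.1]
opening: 0.0002
```

```bash
python3 -c "
from h import *
st()
p,d=optics.snapshot('scene'); cv2.imwrite('pics/s2.png',cv2.resize(p[250:350,280:390,::-1],None,fx=6,fy=6))
"
```

```text
t 3.9833 tcp [ 0.5206 -0.2777  0.0504] mill [ 0.0013 -0.1772] yaw z 78.09 down [ 0.002 -0.002 -1.   ] q [ -32.3   26.9  104.7    0.    48.3 -110.4] F [ 0.56 -0.15  0.1 ] T [-0.004 -0.027  0.01 ] open 0.0002
```

View pics/s2.png

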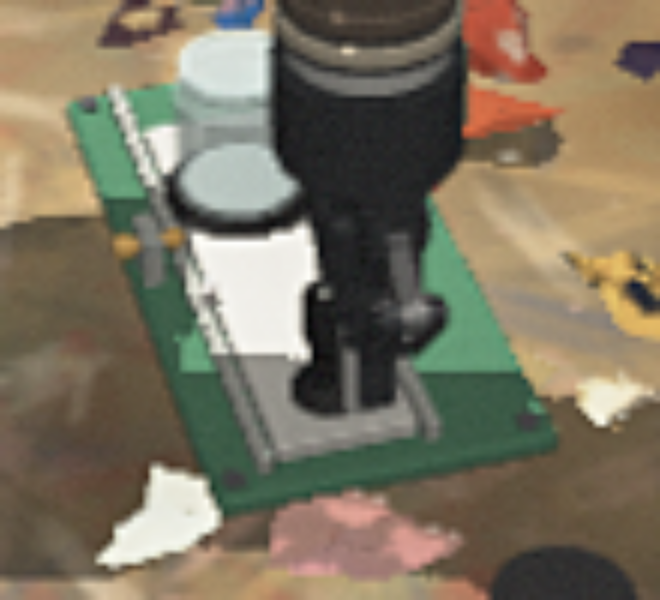

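Request:
send_rows --motion '[[[0, 0.05, 0.2], [0, 0, 0]], [[0, 0, 0.15], [0, 0, 0]], [[0, 0, 0.15], [0, 0, 0]], [[0, 0, 0.15], [0, 0, 0]], [[0, 0, 0.15], [0, 0, 0]], [[0, 0, 0.15], [0, 0, 0]], [[0, 0, 0.15], [0, 0, 0]], [[0, 0, 0.15], [0, 0, 0]]]'

```text
clock: 4.7
tool_pos: [0.5282, -0.2272, 0.049]
eef_rot: [[0.001, -0.979, 0.206], [-0.0, 0.206, 0.979], [-1.0, -0.001, -0.0]]
contact_force: [-0.4, -1.8, 1.7]
opening: 0.0003
```

```bash
python3 -c "
from h import *
st()"
```

```text
t 4.7 tcp [ 0.5282 -0.2272  0.049 ] mill [-0.0017 -0.1261] yaw z 78.1 down [ 0.001 -0.    -1.   ] q [ -27.6   25.7  106.7   -0.    47.5 -105.7] F [-0.41 -1.84  1.74] T [-0.189 -0.002 -0.013] open 0.0003
```

Request:
send_rows --motion '[[[0, 0, 0.12], [0, 0, 0]], [[0, 0, 0.12], [0, 0, 0]], [[0, 0, 0.1], [0, 0, 0]], [[0, 0, 0.1], [0, 0, 0]], [[0, 0, 0], [0, 0, 0]]]'

```text
clock: 5.12
tool_pos: [0.5312, -0.2136, 0.0491]
eef_rot: [[-0.0, -0.979, 0.203], [-0.007, 0.203, 0.979], [-1.0, -0.001, -0.007]]
contact_force: [-2.2, -11.9, 0.8]
opening: -0.0003
```

```bash
python3 -c "
from h import *
st()"
```

```text
t 5.1167 tcp [ 0.5312 -0.2136  0.0491] mill [-0.0015 -0.1123] yaw z 78.3 down [-0.    -0.007 -1.   ] q [ -26.1   25.5  107.1   -0.5   47.3 -104. ] F [ -2.22 -11.89   0.79] T [-1.783  0.405 -0.   ] open -0.0003
```

```bash
python3 -c "
from h import *
p,d=optics.snapshot('scene'); cv2.imwrite('pics/s3.png',cv2.resize(p[240:340,270:380,::-1],None,fx=6,fy=6,interpolation=cv2.INTER_CUBIC))
p,d=optics.snapshot('top'); cv2.imwrite('pics/t3.png',cv2.resize(p[215:305,300:430,::-1],None,fx=6,fy=6,interpolation=cv2.INTER_CUBIC))
st()
"
```

```text
t 5.2167 tcp [ 0.5311 -0.2136  0.0491] mill [-0.0016 -0.1123] yaw z 78.23 down [-0.    -0.006 -1.   ] q [ -26.1   25.5  107.1   -0.4   47.3 -104. ] F [ -2.8  -10.53  -0.13] T [-1.588  0.445  0.052] open -0.0004
```

View pics/s3.png

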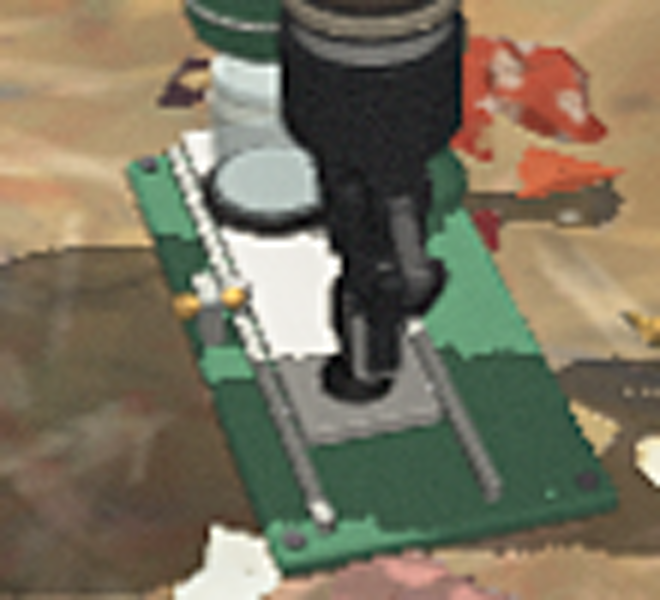

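View pics/t3.png

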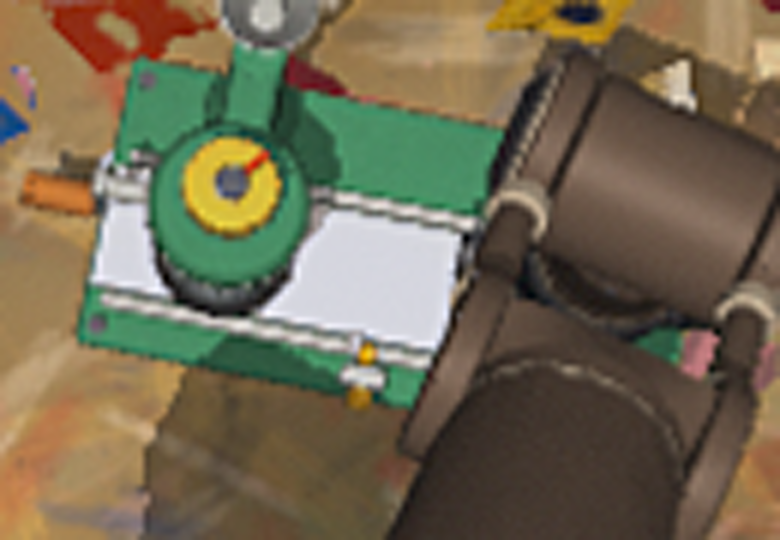

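```bash
python3 - <<'E'
from h import *
a=cv2.imread("pics/scene0.png")[295:340,305:365]
import glob
p,d=optics.snapshot('scene'); np.savez('scene3.npz',p=p,d=d)
b=p[280:340,305:365,::-1]
cv2.imwrite("pics/cmp.png",np.hstack([cv2.resize(cv2.imread("pics/scene0.png")[280:340,305:365],(390,390),interpolation=cv2.INTER_CUBIC),cv2.resize(b,(390,390),interpolation=cv2.INTER_CUBIC)]))
E
```

```text
(no output)
```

View pics/cmp.png

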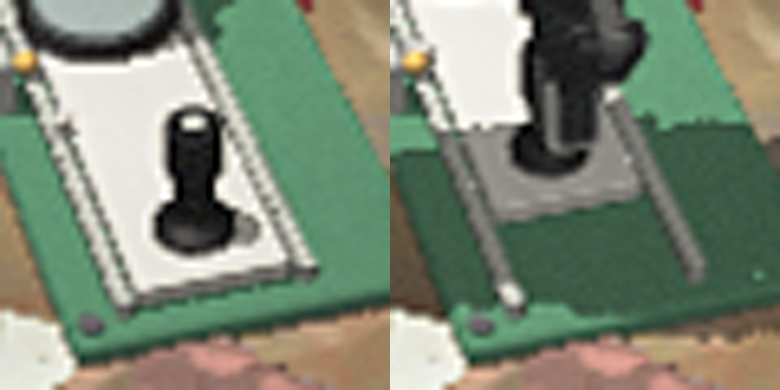

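```bash
python3 - <<'E'
from h import *
f=lambda u,v:(305+(u+.5)/6.5-.5,280+(v+.5)/6.5-.5)
for a,b in(((138,297),(113,220)),((293,272),(248,193)),((195,252),(158,176))):
    A,B=M(onz("scene",f(*a),.022)),M(onz("scene",f(*b),.022)); print(A,B,B-A)
E
```

```text
[-0.03379116 -0.16666572] [-0.03098959 -0.12113577] [0.00280158 0.04552995]
[ 0.02703578 -0.17029136] [ 0.02459632 -0.12101962] [-0.00243945  0.04927175]
[-0.00562599 -0.14841925] [-0.0066301  -0.10068251] [-0.00100411  0.04773675]
```

Request:
send_rows --motion '[[[0, 0, 0.08], [0, 0, 0]], [[0, 0, 0.08], [0, 0, 0]], [[0, 0, 0], [0, 0, 0]]]'

```text
clock: 5.52
tool_pos: [0.5314, -0.2134, 0.0493]
eef_rot: [[-0.002, -0.98, 0.199], [-0.016, 0.199, 0.98], [-1.0, -0.002, -0.016]]
contact_force: [-7.4, -28.9, -2.7]
opening: -0.0002
```

```bash
python3 -c "
from h import *
st()"
```

```text
t 5.5167 tcp [ 0.5314 -0.2134  0.0493] mill [-0.0014 -0.112 ] yaw z 78.49 down [-0.002 -0.016 -1.   ] q [ -25.7   25.4  107.2   -1.2   47.1 -103.4] F [ -7.43 -28.94  -2.75] T [-4.26   1.256  0.044] open -0.0002
```

```bash
python3 - <<'E'
from h import *
for uv in((280+168/4.2,200+340/4.2),(270+272/6-.4,240+185/6-.4)):
    for z in(.025,.035,.045): print(uv,z,M(onz("scene",uv,z)))
p=cv2.imread("pics/scene0.png")[235:300,295:345]
q=np.load("scene3.npz")["p"][235:300,295:345,::-1]
cv2.imwrite("pics/jar.png",np.hstack([cv2.resize(x,(400,520),interpolation=cv2.INTER_CUBIC) for x in(p,q)]))
E
```

```text
(320.0, 280.95238095238096) 0.025 [-0.0003889   0.00888996]
(320.0, 280.95238095238096) 0.035 [-0.00370345 -0.00398739]
(320.0, 280.95238095238096) 0.045 [-0.00701801 -0.01686473]
(314.93333333333334, 270.43333333333334) 0.025 [-0.00104712  0.06140116]
(314.93333333333334, 270.43333333333334) 0.035 [-0.00435357  0.04787655]
(314.93333333333334, 270.43333333333334) 0.045 [-0.00766001  0.03435194]
```

View pics/jar.png

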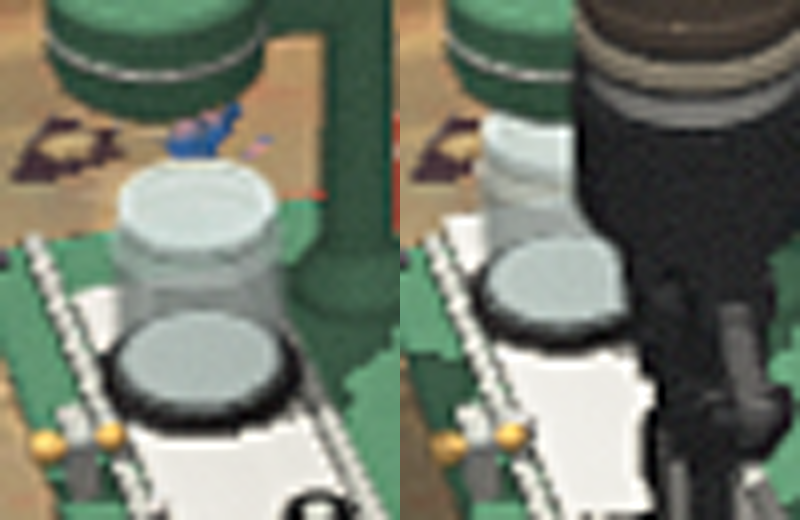

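The carriage no longer moves at 30 N. It is either home or blocked, so I'll back off and look at it unobstructed.

Request:
send_rows --motion '[[[0, 0, -0.25], [0, 0, 0]], [[0, 0, -0.25], [0, 0, 0]], [[-0.4, 0, -0.2], [0, 0, 0]], [[-0.7, 0, 0], [0, 0, 0]], [[-0.7, 0.3, 0], [0, 0, 0]], [[-0.7, 0.7, 0], [0, 0, 0]], [[-0.7, 0.9, 0], [0, 0, 0]], [[-0.5, 0.9, 0], [0, 0, 0]], [[-0.3, 0.9, 0], [0, 0, 0]], [[-0.2, 0.7, 0], [0, 0, 0]], [[0, 0.3, 0], [0, 0, 0]], [[0, 0, 0], [0, 0, 0]], [[0, 0, 0], [0, 0, 0]]]'

```text
clock: 6.6
tool_pos: [0.346, -0.1929, 0.2145]
eef_rot: [[0.001, -0.978, 0.207], [0.0, 0.207, 0.978], [-1.0, -0.001, 0.001]]
contact_force: [-0.1, -1.1, 0.3]
opening: -0.0003
```

```bash
python3 - <<'E'
from h import *
st()
ps,ds=optics.snapshot('scene'); pt,dt=optics.snapshot('top'); np.savez('s4.npz',p=ps,d=ds);np.savez('t4.npz',p=pt,d=dt)
a=cv2.resize(ps[235:335,290:370,::-1],(400,500),interpolation=cv2.INTER_CUBIC)
b=cv2.resize(pt[215:305,340:420,::-1],(400,450),interpolation=cv2.INTER_CUBIC)
o=np.zeros((500,800,3),np.uint8);o[:,:400]=a;o[:450,400:]=b;cv2.imwrite('pics/p4.png',o)
E
```

```text
t 6.6 tcp [ 0.346  -0.1929  0.2145] mill [-0.187  -0.1303] yaw z 78.06 down [ 0.001  0.    -1.   ] q [-3.550e+01 -7.800e+00  1.234e+02  1.000e-01  6.440e+01 -1.136e+02] F [-0.1  -1.11  0.29] T [ 0.07   0.029 -0.006] open -0.0003
```

View pics/p4.png

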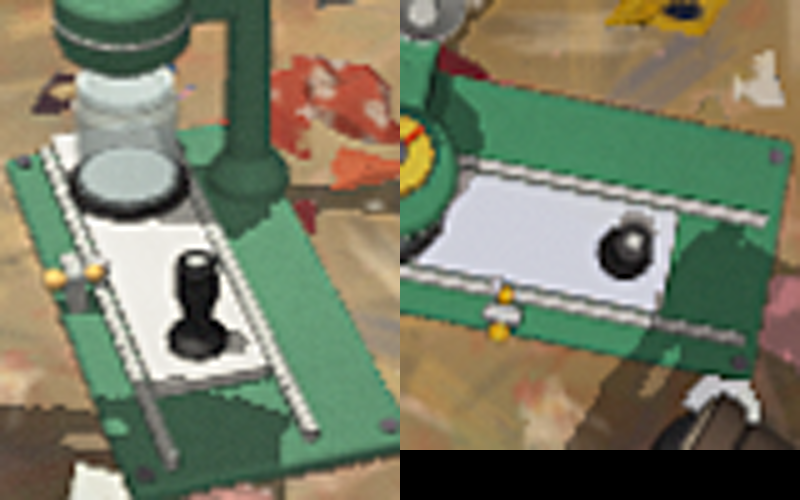

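```bash
python3 - <<'E'
from h import *
f=lambda u,v:(290+(u+.5)/5-.5,235+(v+.5)/5-.5)
g=lambda u,v:(340+(u-400+.5)/5-.5,215+(v+.5)/5-.5)
P,e=tri(("scene",f(199,256)),("top",g(634,238))); print(P,e,M(P))
# dark-mask centroid of high points via depth, before/after
for n,fs in(("top",("top0.npz","t4.npz")),("scene",("scene0.npz","s4.npz"))):
    for fn in fs:
        z=np.load(fn);d=z["d"]; K,D,R,t=cam(n)
        v,u=np.mgrid[200:340,290:430]; uv=np.stack([u.ravel(),v.ravel()],1).astype(float)
        q=cv2.undistortPoints(uv[:,None],K,D)[:,0]; dd=d[200:340,290:430].ravel()[:,None]
        X=(np.c_[q,np.ones(len(q))]*dd-t)@R; 
        c,s=np.cos(m[2]),np.sin(m[2]); dx=X[:,:2]-m[:2]; xm=c*dx[:,0]+s*dx[:,1]; ym=-s*dx[:,0]+c*dx[:,1]
        k=(abs(xm)<.02)&(ym>-.17)&(ym<-.05)&(X[:,2]>.062)&(X[:,2]<.085); print(fn,"post top",k.sum(),xm[k].mean().round(4),ym[k].mean().round(4),np.median(X[k,2]).round(4))
        k=(abs(xm)<.03)&(ym>-.04)&(ym<.1)&(X[:,2]>.088)&(X[:,2]<.103); print("  jar top",k.sum(),xm[k].mean().round(4),ym[k].mean().round(4),np.percentile(ym[k],[3,97]).round(4),np.percentile(xm[k],[3,97]).round(4) if k.any() else 0)
E
```

```text
[ 0.53858542 -0.18678382  0.07657171] 1.7890461511105217e-06 [ 0.00014156 -0.08447715]
top0.npz post top 55 -0.0025 -0.1332 0.0754
  jar top 210 -0.0013 0.0057 [-0.0136  0.0229] [-0.0241  0.0231]
t4.npz post top 56 -0.0017 -0.0848 0.0761<stdin>:14: RuntimeWarning: Mean of empty slice.
  ret = ret.dtype.type(ret / rcount)
Traceback (most recent call last):
IndexError: index -1 is out of bounds for axis 0 with size 0
```

```bash
python3 - <<'E'
from h import *
for fn in ("scene0.npz","s4.npz"):
    d=np.load(fn)["d"]; K,D,R,t=cam("scene")
    v,u=np.mgrid[200:340,290:430]; uv=np.stack([u.ravel(),v.ravel()],1).astype(float)
    q=cv2.undistortPoints(uv[:,None],K,D)[:,0]; X=(np.c_[q,np.ones(len(q))]*d[200:340,290:430].ravel()[:,None]-t)@R
    c,s=np.cos(m[2]),np.sin(m[2]); dx=X[:,:2]-m[:2]; xm=c*dx[:,0]+s*dx[:,1]; ym=-s*dx[:,0]+c*dx[:,1]
    k=(abs(xm)<.03)&(ym>-.04)&(ym<.1)&(X[:,2]>.05)&(X[:,2]<.09)
    A=np.c_[xm[k],ym[k],np.ones(k.sum())]; w=np.linalg.lstsq(A,xm[k]**2+ym[k]**2,rcond=None)[0]
    print(fn,"jar wall circle",w[:2]/2,np.sqrt(w[2]+(w[:2]**2).sum()/4),k.sum())
    k=(X[:,2]>.11)&(X[:,2]<.15)&(np.hypot(xm,ym-.06)<.045)
    A=np.c_[xm[k],ym[k],np.ones(k.sum())]; w=np.linalg.lstsq(A,xm[k]**2+ym[k]**2,rcond=None)[0]
    print(fn,"head circle",w[:2]/2,np.sqrt(w[2]+(w[:2]**2).sum()/4),k.sum())
E
```

```text
scene0.npz jar wall circle [-0.00321626  0.00427684] 0.025406333596426276 257
scene0.npz head circle [-0.00123619  0.05953675] 0.038989757721174884 247
s4.npz jar wall circle [-0.00259605  0.05394096] 0.02623890096158474 251
s4.npz head circle [-0.00114258  0.05912798] 0.038842250901835434 245
```

```bash
python3 - <<'E'
from h import *
A=cv2.imread("pics/scene0.png")[240:300,295:355]; B=np.load("s4.npz")["p"][240:300,295:355,::-1]
cv2.imwrite("pics/ring.png",np.hstack([cv2.resize(x,(400,400),interpolation=cv2.INTER_NEAREST) for x in(A,B)]))
for fn in ("scene0.npz","s4.npz"):
    d=np.load(fn)["d"]
    print(fn)
    for v in range(240 if 's4' in fn else 252,295,2): print(v,[tuple((1000*np.r_[M(X:=depthpt("scene",(u,v),d[v,u])),X[2]]).astype(int).tolist()) for u in (310,315,320)])
E
```

```text
scene0.npz
252 [(18, 196, -1), (32, 187, 1), (45, 176, 6)]
254 [(14, 182, 1), (29, 179, 0), (43, 171, 2)]
256 [(12, 173, 0), (-7, 30, 95), (6, 26, 96)]
258 [(-23, 20, 99), (-8, 23, 94), (3, 19, 94)]
260 [(-25, 13, 97), (-11, 15, 93), (1, 10, 94)]
262 [(-28, 2, 99), (-14, 0, 97), (0, 1, 93)]
264 [(-28, 2, 92), (-18, -11, 99), (-4, -12, 97)]
266 [(-29, 0, 87), (-17, -8, 91), (-5, -15, 93)]
268 [(-30, -4, 84), (-18, -13, 88), (-6, -18, 89)]
270 [(-30, -1, 76), (-19, -16, 84), (-7, -20, 83)]
272 [(-29, 0, 67), (-19, -14, 75), (-6, -17, 75)]
274 [(-30, -2, 63), (-20, -17, 71), (-6, -18, 69)]
276 [(-30, 0, 55), (-19, -14, 62), (-6, -16, 61)]
278 [(-31, -2, 49), (-20, -14, 56), (-7, -17, 55)]
280 [(-30, 1, 39), (-19, -12, 47), (-7, -19, 49)]
282 [(-31, 0, 35), (-20, -14, 42), (-8, -21, 45)]
284 [(-30, 4, 24), (-21, -17, 38), (-7, -17, 35)]
286 [(-33, -7, 26), (-20, -12, 27), (-8, -21, 31)]
288 [(-32, -5, 18), (-21, -16, 24), (-9, -23, 26)]
290 [(-36, -20, 23), (-24, -27, 26), (-9, -24, 20)]
292 [(-38, -27, 21), (-24, -28, 20), (-12, -35, 22)]
294 [(-40, -33, 20), (-27, -39, 22), (-15, -45, 
[... 678 characters left out ...]
), (6, 30, 60)]
268 [(-21, 34, 55), (-8, 28, 57), (5, 29, 53)]
270 [(-22, 32, 50), (-9, 27, 51), (5, 29, 47)]
272 [(-21, 35, 41), (-8, 31, 41), (5, 27, 41)]
274 [(-21, 38, 32), (-9, 29, 36), (5, 29, 33)]
276 [(-20, 43, 22), (-9, 27, 30), (5, 30, 25)]
278 [(-24, 27, 27), (-10, 24, 26), (3, 23, 24)]
280 [(-24, 26, 20), (-11, 22, 20), (0, 13, 25)]
282 [(-27, 16, 21), (-14, 9, 24), (0, 9, 21)]
284 [(-28, 10, 19), (-17, 0, 24), (-4, -4, 25)]
286 [(-35, -17, 35), (-19, -8, 24), (-5, -9, 21)]
288 [(-36, -21, 31), (-22, -19, 26), (-8, -19, 22)]
290 [(-36, -19, 23), (-24, -26, 24), (-9, -25, 20)]
292 [(-38, -28, 23), (-26, -33, 24), (-13, -38, 24)]
294 [(-40, -35, 22), (-27, -37, 20), (-14, -43, 21)]
```

View pics/ring.png

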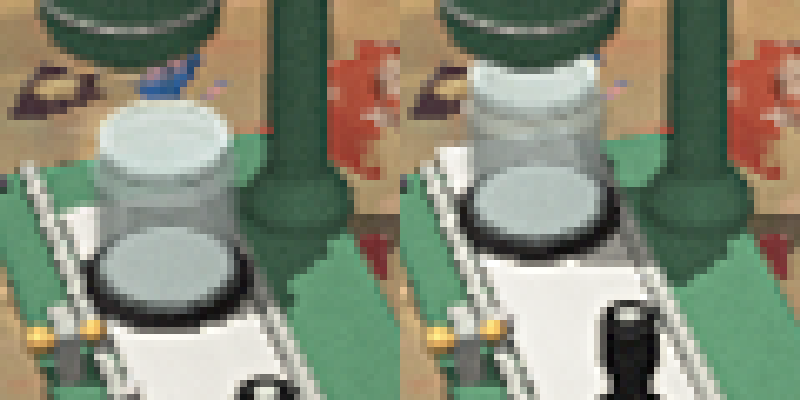

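```bash
python3 - <<'E'
from h import *
from scipy.optimize import least_squares
th=np.linspace(0,2*np.pi,180)
def ext(x0,y0,r,z):
    c=proj("scene",W(m,np.c_[x0+r*np.cos(th),y0+r*np.sin(th),0*th+z])); return c[:,0].min(),c[:,0].max(),c[:,1].max(),c[:,1].min()
F=lambda u,v:(295+u/6.667-.5,240+v/6.667-.5)
for nm,l,r_,b in(("before",88,250,325),("after",459,620,258)):
    if nm=="after": l-=400;r_-=400
    L,Bt=F(l,b);Rr,_=F(r_,b)
    for z in(.018,.022,.026):
        s=least_squares(lambda p:np.array(ext(*p,z)[:3])-[L,Rr,Bt],[0,0.03,.03]); print(nm,z,s.x.round(4))
# rim top
L,T=F(97,100);Rr,_=F(232,100)
for z in(.095,.097): 
    s=least_squares(lambda p:np.array(ext(*p,z))[[0,1,3]]-[L,Rr,T],[0,0.01,.024]); print("rim before",z,s.x.round(4))
# disc
for nm,l,r_,t_,b in(("before",98,237,227,310),("after",69,207,167,243)):
    L,T=F(l,t_);Rr,Bt=F(r_,b)
    s=least_squares(lambda p:np.array(ext(*p))-[L,Rr,Bt,T],[0,0.03,.024,.03],x_scale=[.01,.01,.01,.01]); print("disc",nm,s.x.round(4),s.fun.round(2))
# head: top silver line etc
E
```

```text
before 0.018 [0.0018 0.0189 0.0341]
before 0.022 [0.0004 0.0137 0.0339]
before 0.026 [-0.0009  0.0086  0.0338]
after 0.018 [0.0019 0.0679 0.0349]
after 0.022 [0.0006 0.0625 0.0347]
after 0.026 [-0.0007  0.0571  0.0346]
rim before 0.095 [-0.001   0.0094  0.0274]
rim before 0.097 [-0.0017  0.0066  0.0273]
disc before [ 0.0381  0.1628  0.0331 -0.0891] [ 0.02 -0.02  0.03 -0.03]
disc after [ 0.0124  0.1128  0.0306 -0.0121] [ 0.15 -0.15  0.26 -0.27]
```

The carriage stayed at the same place after I withdrew: post at mill y −0.085, and the jar ring centre about 0.06, concentric with the head. It did not yield to 30 N, so it is home. It had started about 11 mm in. Next I move over the nut.

Request:
send_rows --motion '[[[-0.9, 0, 0], [0, 0, 0]], [[0, -0.3, 0.3], [0, 0, 0]], [[0, -0.55, 0.56], [0, 0, 0]], [[0, -0.6, 0.6], [0, 0, 0]], [[0, -0.6, 0.6], [0, 0, 0]], [[0, -0.6, 0.6], [0, 0, 0]], [[0, -0.6, 0.6], [0, 0, 0]], [[0, -0.6, 0.6], [0, 0, 0]], [[0, -0.5, 0.55], [0, 0, 0]], [[0, -0.3, 0.34], [0, 0, 0]], [[0, 0, 0], [0, 0, 0]], [[0, 0, 0], [0, 0, 0]], [[0, 0, 0], [0, 0, 0]], [[0, 0, 0], [0, 0, 0]]]' --hand 0.76

```text
clock: 7.87
tool_pos: [0.5665, -0.0463, 0.2498]
eef_rot: [[-0.002, -0.978, 0.207], [0.0, 0.207, 0.978], [-1.0, 0.002, -0.0]]
contact_force: [-0.8, 0.2, 1.2]
opening: 0.0645
```

```bash
python3 -c "
from h import *
st()
p,d=optics.snapshot('scene'); cv2.imwrite('pics/s5.png',cv2.resize(p[130:260,250:380,::-1],None,fx=4.5,fy=4.5,interpolation=cv2.INTER_CUBIC))
"
```

```text
t 7.8667 tcp [ 0.5665 -0.0463  0.2498] mill [-0.0015  0.0587] yaw z 78.06 down [-0.002  0.    -1.   ] q [ -9.1  10.5 100.3  -0.   69.3 -87.1] F [-0.8   0.21  1.15] T [-0.005 -0.026 -0.015] open 0.0645
```

View pics/s5.png

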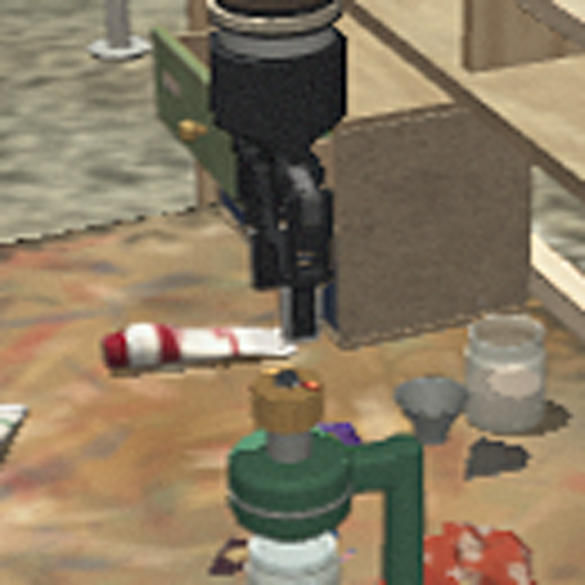

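Request:
send_rows --motion '[[[0.2, 0, 0.02], [0, 0, 0]], [[0.35, 0, 0], [0, 0, 0]], [[0.35, 0, 0], [0, 0, 0]], [[0.35, 0, 0], [0, 0, 0]], [[0.3, 0, 0], [0, 0, 0]], [[0.2, 0, 0], [0, 0, 0]], [[0.1, 0, 0], [0, 0, 0]], [[0, 0, 0], [0, 0, 0]], [[0, 0, 0], [0, 0, 0]], [[0, 0, 0], [0, 0, 0]], [[0, 0, 0], [0, 0, 0]]]'

```text
clock: 8.83
tool_pos: [0.5682, -0.0452, 0.1775]
eef_rot: [[0.002, -0.978, 0.206], [-0.0, 0.206, 0.978], [-1.0, -0.002, 0.0]]
contact_force: [-0.1, 0.6, 0.0]
opening: 0.0651
```

```bash
python3 -c "
from h import *
st()
p,d=optics.snapshot('scene'); cv2.imwrite('pics/s6.png',cv2.resize(p[160:260,265:365,::-1],None,fx=6,fy=6,interpolation=cv2.INTER_CUBIC))
"
```

```text
t 8.8333 tcp [ 0.5682 -0.0452  0.1775] mill [-0.0001  0.0601] yaw z 78.09 down [ 0.002 -0.    -1.   ] q [ -8.9  14.9 103.9   0.   61.1 -87. ] F [-0.05  0.56  0.03] T [0.004 0.007 0.03 ] open 0.0651
```

View pics/s6.png

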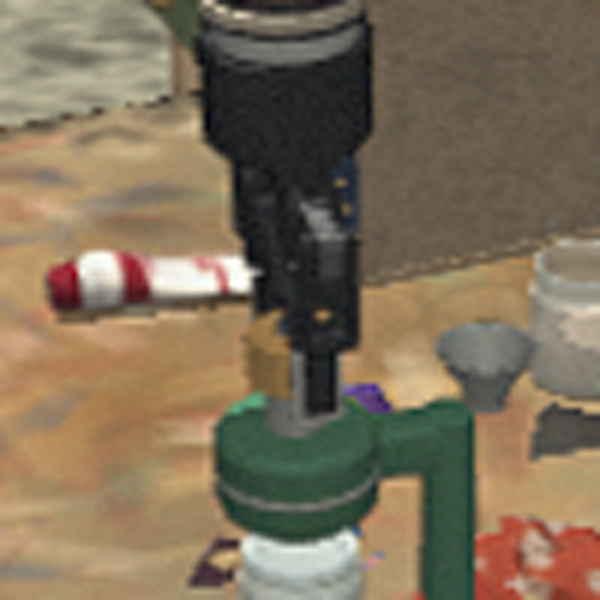

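Request:
send_rows --motion '[[[0, 0, 0], [0, 0, 0]], [[0, 0, 0], [0, 0, 0]], [[0, 0, 0], [0, 0, 0]], [[0, 0, 0], [0, 0, 0]], [[0, 0, 0], [0, 0, 0]], [[0, 0, 0], [0, 0, 0]], [[0, 0, 0], [0, 0, 0]], [[0, 0, 0], [0, 0, 0]]]' --hand 0 --grip_force 40

```text
clock: 9.55
tool_pos: [0.5674, -0.0471, 0.1776]
eef_rot: [[-0.0, -0.979, 0.206], [-0.004, 0.206, 0.979], [-1.0, -0.001, -0.004]]
contact_force: [-2.2, -4.6, 3.1]
opening: 0.0411
```

```bash
python3 -c "
from h import *
st()
p,d=optics.snapshot('scene'); cv2.imwrite('pics/s7.png',cv2.resize(p[180:260,275:355,::-1],None,fx=7,fy=7,interpolation=cv2.INTER_CUBIC))
"
```

```text
t 9.55 tcp [ 0.5674 -0.0471  0.1776] mill [-0.0005  0.0581] yaw z 78.14 down [-0.    -0.004 -1.   ] q [ -9.   14.9 103.9  -0.2  61.2 -87. ] F [-2.22 -4.58  3.05] T [-0.837  0.411 -0.043] open 0.0411
```

View pics/s7.png

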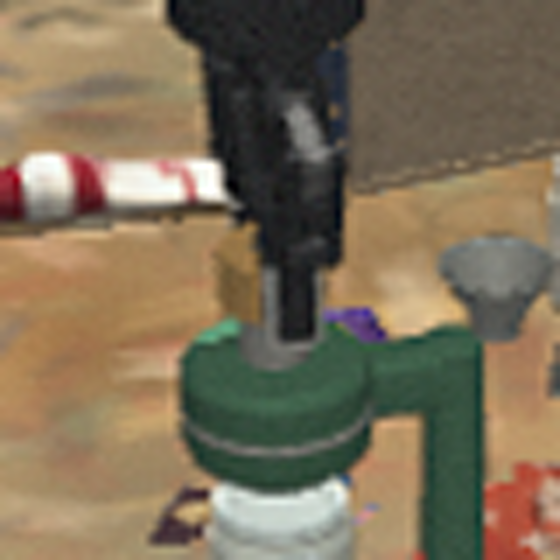

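Request:
send_rows --motion '[[[0, 0, -0.04], [0, 0, 0]], [[0, 0, 0], [0.3, 0, 0]], [[0.001, 0, 0], [0.6, 0, 0]], [[0.001, 0, 0], [0.8, 0, 0]], [[0.001, 0, 0], [0.8, 0, 0]], [[0.001, 0, 0], [0.8, 0, 0]], [[0.001, 0, 0], [0.8, 0, 0]], [[0.001, 0, 0], [0.6, 0, 0]], [[0.001, 0, 0], [0.3, 0, 0]], [[0, 0, 0], [0, 0, 0]], [[0, 0, 0], [0, 0, 0]]]'

```text
clock: 10.52
tool_pos: [0.5671, -0.0477, 0.1773]
eef_rot: [[-0.0, -0.76, 0.65], [-0.002, 0.65, 0.76], [-1.0, -0.001, -0.001]]
contact_force: [-2.4, -3.1, 5.0]
opening: 0.041
```

```bash
python3 -c "
from h import *
st()"
```

```text
t 10.5167 tcp [ 0.5671 -0.0477  0.1773] mill [-0.0007  0.0575] yaw z 49.46 down [-0.    -0.002 -1.   ] q [-9.100e+00  1.490e+01  1.039e+02 -1.000e-01  6.120e+01 -5.850e+01] F [-2.4  -3.11  5.02] T [-0.569  0.455 -0.054] open 0.041
```

Request:
send_rows --motion '[[[0, 0, -0.02], [0.3, 0, 0]], [[0.001, 0, 0], [0.7, 0, 0]], [[0.001, 0, 0], [0.9, 0, 0]], [[0.001, 0, 0], [0.9, 0, 0]], [[0.001, 0, 0], [0.9, 0, 0]], [[0.001, 0, 0], [0.9, 0, 0]], [[0.001, 0, 0], [0.9, 0, 0]], [[0.001, 0, 0], [0.9, 0, 0]], [[0.001, 0, 0], [0.9, 0, 0]], [[0.001, 0, 0], [0.9, 0, 0]], [[0.001, 0, 0], [0.9, 0, 0]], [[0.001, 0, 0], [0.6, 0, 0]], [[0.001, 0, 0], [0.3, 0, 0]], [[0, 0, 0], [0, 0, 0]], [[0, 0, 0], [0, 0, 0]]]'

```text
clock: 11.77
tool_pos: [0.5659, -0.0481, 0.1767]
eef_rot: [[-0.002, 0.136, 0.991], [-0.001, 0.991, -0.136], [-1.0, -0.002, -0.001]]
contact_force: [-3.6, -2.7, 6.4]
opening: 0.041
```

```bash
python3 -c "
from h import *
st()
p,d=optics.snapshot('scene'); a=cv2.resize(p[190:245,285:340,::-1],(400,400),interpolation=cv2.INTER_CUBIC)
p,d=optics.snapshot('top'); b=cv2.resize(p[225:265,318:358,::-1],(400,400),interpolation=cv2.INTER_CUBIC); cv2.imwrite('pics/s8.png',np.hstack([a,b])); st()
"
```

```text
t 11.7667 tcp [ 0.5659 -0.0481  0.1767] mill [-0.0017  0.0569] yaw z -7.84 down [-0.002 -0.001 -1.   ] q [-9.20e+00  1.48e+01  1.04e+02 -1.00e-01  6.12e+01 -1.30e+00] F [-3.56 -2.7   6.37] T [-0.421  0.674 -0.068] open 0.041
t 11.8667 tcp [ 0.5659 -0.048   0.1766] mill [-0.0018  0.0569] yaw z -7.84 down [-0.002 -0.001 -1.   ] q [-9.20e+00  1.48e+01  1.04e+02 -1.00e-01  6.12e+01 -1.30e+00] F [-3.36 -2.3   5.64] T [-0.38   0.667 -0.133] open 0.0411
```

View pics/s8.png

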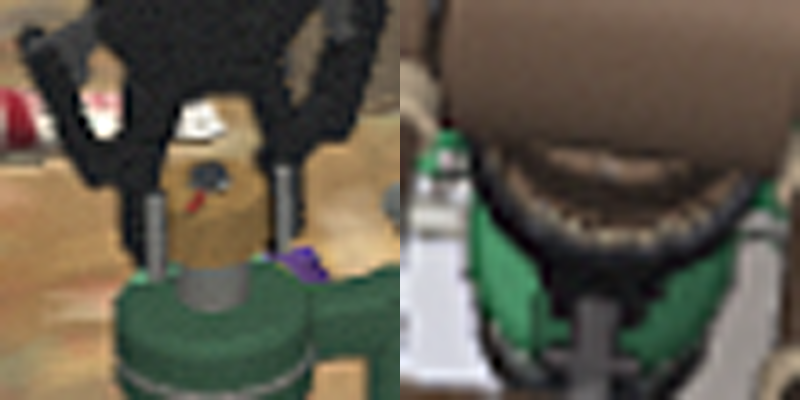

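Request:
send_rows --motion '[[[0, -0.015, -0.02], [0.3, 0, 0]], [[0, 0, 0], [0.7, 0, 0]], [[0, 0, 0], [0.9, 0, 0]], [[0, 0, 0], [0.9, 0, 0]], [[0, 0, 0], [0.9, 0, 0]], [[0, 0, 0], [0.9, 0, 0]], [[0, 0, 0], [0.9, 0, 0]], [[0, 0, 0], [0.9, 0, 0]], [[0, 0, 0], [0.4, 0, 0]], [[0, 0, 0], [0.2, 0, 0]], [[0, 0, 0], [0, 0, 0]], [[0, 0, 0], [0, 0, 0]]]'

```text
clock: 12.87
tool_pos: [0.5652, -0.0476, 0.1762]
eef_rot: [[-0.001, 0.742, 0.67], [0.0, 0.67, -0.742], [-1.0, -0.001, -0.001]]
contact_force: [-3.2, -0.1, 6.0]
opening: 0.0412
```

```bash
python3 -c "
from h import *
st()
p,d=optics.snapshot('scene'); np.save('s9.npy',p); a=cv2.resize(p[195:235,290:330,::-1],(560,560),interpolation=cv2.INTER_CUBIC)
cv2.imwrite('pics/s9.png',a); st()
"
```

```text
t 12.8667 tcp [ 0.5652 -0.0476  0.1762] mill [-0.0026  0.0571] yaw z -47.93 down [-0.001  0.    -1.   ] q [ -9.2  14.8 104.2   0.   61.1  38.7] F [-3.21 -0.07  5.99] T [ 0.039  0.649 -0.009] open 0.0412
t 12.9167 tcp [ 0.5651 -0.0476  0.1762] mill [-0.0026  0.0572] yaw z -47.93 down [-0.001  0.    -1.   ] q [ -9.2  14.8 104.2   0.   61.1  38.7] F [-3.41 -0.35  5.76] T [ 0.01   0.653 -0.123] open 0.0408
```

View pics/s9.png

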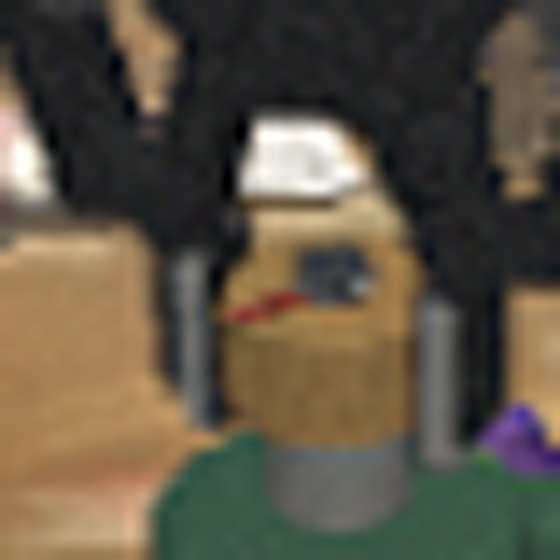

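Request:
send_rows --motion '[[[0, 0, -0.02], [0.3, 0, 0]], [[0, 0, 0], [0.4, 0, 0]], [[0, 0, 0], [0.4, 0, 0]], [[0, 0, 0], [0.4, 0, 0]], [[0, 0, 0], [0.3, 0, 0]], [[0, 0, 0], [0.2, 0, 0]], [[0, 0, 0], [0, 0, 0]], [[0, 0, 0], [0, 0, 0]]]'

```text
clock: 13.58
tool_pos: [0.565, -0.0474, 0.176]
eef_rot: [[-0.0, 0.861, 0.509], [-0.0, 0.509, -0.861], [-1.0, -0.001, -0.0]]
contact_force: [-3.5, -1.8, 5.0]
opening: 0.0407
```

```bash
python3 -c "
from h import *
st()"
```

```text
t 13.5833 tcp [ 0.565  -0.0474  0.176 ] mill [-0.0028  0.0574] yaw z -59.38 down [-0. -0. -1.] q [ -9.2  14.7 104.2  -0.   61.   50.2] F [-3.47 -1.75  5.03] T [-0.109  0.593 -0.077] open 0.0407
```

Request:
send_rows --motion '[[[0, 0, 0], [0.2, 0, 0]], [[0, 0, 0], [0.2, 0, 0]], [[0, 0, 0], [0.2, 0, 0]], [[0, 0, 0], [0.2, 0, 0]], [[0, 0, 0], [0, 0, 0]], [[0, 0, 0], [0, 0, 0]]]'

```text
clock: 14.08
tool_pos: [0.565, -0.0473, 0.176]
eef_rot: [[-0.001, 0.899, 0.439], [-0.0, 0.439, -0.899], [-1.0, -0.001, -0.0]]
contact_force: [-2.9, -1.5, 5.5]
opening: 0.0411
```

```bash
python3 -c "
from h import *
st()"
```

```text
t 14.0833 tcp [ 0.565  -0.0473  0.176 ] mill [-0.0029  0.0574] yaw z -63.97 down [-0.001 -0.    -1.   ] q [ -9.2  14.7 104.2  -0.   61.   54.8] F [-2.89 -1.53  5.48] T [-0.124  0.55  -0.044] open 0.0411
```

Request:
send_rows --motion '[[[0, 0, 0], [0.2, 0, 0]], [[0, 0, 0], [0.2, 0, 0]], [[0, 0, 0], [0.2, 0, 0]], [[0, 0, 0], [0.2, 0, 0]], [[0, 0, 0], [0, 0, 0]], [[0, 0, 0], [0, 0, 0]]]'

```text
clock: 14.58
tool_pos: [0.5653, -0.0471, 0.1759]
eef_rot: [[0.0, 0.93, 0.369], [-0.001, 0.369, -0.93], [-1.0, -0.0, 0.001]]
contact_force: [-2.8, 0.0, 5.0]
opening: 0.0408
```

```bash
python3 -c "
from h import *
st()"
```

```text
t 14.5833 tcp [ 0.5653 -0.0471  0.1759] mill [-0.0026  0.0577] yaw z -68.37 down [ 0.    -0.001 -1.   ] q [ -9.1  14.8 104.2  -0.   61.   59.3] F [-2.79  0.04  4.98] T [0.021 0.449 1.318] open 0.0408
```

```bash
python3 -c "
from h import *
p,d=optics.snapshot('scene'); np.save('s10.npy',p); a=cv2.resize(p[195:235,290:330,::-1],(560,560),interpolation=cv2.INTER_CUBIC)
cv2.imwrite('pics/s10.png',a); st()
"
```

```text
t 14.6333 tcp [ 0.5653 -0.0471  0.176 ] mill [-0.0026  0.0577] yaw z -68.4 down [ 0.    -0.001 -1.   ] q [ -9.1  14.8 104.2  -0.   61.   59.3] F [-3.1  -0.53  4.7 ] T [0.061 0.398 1.362] open 0.041
```

View pics/s10.png

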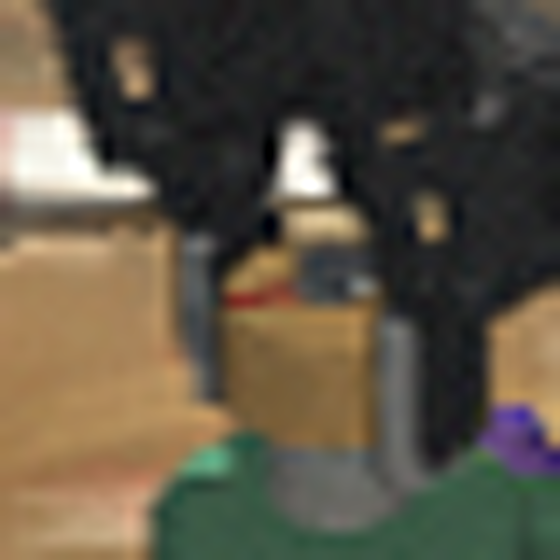

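```bash
python3 - <<'E'
from h import *
for c in([-.001,.059],[-.002,.0575]):
  for ph in(-.2,-.1,0,.1,.2,.36):
    a=np.pi+ph; P=[[c[0]+r*np.cos(a),c[1]+r*np.sin(a),.209+.004*ph/6.28] for r in(.008,.020)]
    q=(proj("scene",W(m,P))-[290,195]+.5)*14; print(c,ph,q.round(0).tolist(), "slope",((q[1]-q[0])[1]/(q[1]-q[0])[0]).round(3))
print("observed now slope",(300-293)/(230-295)," earlier s9",(318-297)/(232-305))
E
```

```text
[-0.001, 0.059] -0.2 [[291.0, 287.0], [228.0, 290.0]] slope -0.052
[-0.001, 0.059] -0.1 [[292.0, 288.0], [229.0, 295.0]] slope -0.101
[-0.001, 0.059] 0 [[293.0, 290.0], [231.0, 299.0]] slope -0.152
[-0.001, 0.059] 0.1 [[294.0, 292.0], [234.0, 304.0]] slope -0.206
[-0.001, 0.059] 0.2 [[296.0, 293.0], [239.0, 308.0]] slope -0.264
[-0.001, 0.059] 0.36 [[299.0, 295.0], [247.0, 315.0]] slope -0.37
[-0.002, 0.0575] -0.2 [[288.0, 291.0], [225.0, 294.0]] slope -0.052
[-0.002, 0.0575] -0.1 [[289.0, 293.0], [226.0, 299.0]] slope -0.101
[-0.002, 0.0575] 0 [[290.0, 294.0], [228.0, 304.0]] slope -0.152
[-0.002, 0.0575] 0.1 [[291.0, 296.0], [231.0, 308.0]] slope -0.206
[-0.002, 0.0575] 0.2 [[292.0, 298.0], [235.0, 313.0]] slope -0.264
[-0.002, 0.0575] 0.36 [[296.0, 300.0], [244.0, 319.0]] slope -0.37
observed now slope -0.1076923076923077  earlier s9 -0.2876712328767123
```

Request:
send_rows --motion '[[[0, 0, 0], [-0.3, 0, 0]], [[-0.002, 0, 0], [-0.7, 0, 0]], [[-0.002, 0, 0], [-0.9, 0, 0]], [[-0.002, 0, 0], [-0.9, 0, 0]], [[-0.002, 0, 0], [-0.9, 0, 0]], [[-0.002, 0, 0], [-0.9, 0, 0]], [[-0.002, 0, 0], [-0.9, 0, 0]], [[-0.002, 0, 0], [-0.9, 0, 0]], [[-0.002, 0, 0], [-0.9, 0, 0]], [[-0.002, 0, 0], [-0.9, 0, 0]], [[-0.002, 0, 0], [-0.9, 0, 0]], [[-0.002, 0, 0], [-0.9, 0, 0]], [[-0.002, 0, 0], [-0.9, 0, 0]], [[-0.002, 0, 0], [-0.9, 0, 0]], [[-0.002, 0, 0], [-0.9, 0, 0]], [[-0.002, 0, 0], [-0.9, 0, 0]], [[-0.002, 0, 0], [-0.9, 0, 0]], [[0, 0, 0], [-0.7, 0, 0]], [[0, 0, 0], [-0.4, 0, 0]], [[0, 0, 0], [-0.14, 0, 0]]]'

```text
clock: 16.3
tool_pos: [0.5664, -0.0477, 0.177]
eef_rot: [[0.003, -0.367, 0.93], [-0.0, 0.93, 0.367], [-1.0, -0.001, 0.003]]
contact_force: [1.3, -1.7, 1.0]
opening: 0.0412
```

Request:
send_rows --motion '[[[0, 0, 0], [0, 0, 0]], [[0, 0, 0], [0, 0, 0]], [[0, 0, 0], [0, 0, 0]], [[0, 0, 0], [0, 0, 0]]]'

```text
clock: 16.63
tool_pos: [0.5664, -0.0477, 0.177]
eef_rot: [[0.003, -0.367, 0.93], [-0.001, 0.93, 0.367], [-1.0, -0.002, 0.002]]
contact_force: [4.8, -2.9, -1.3]
opening: 0.0406
```

```bash
python3 -c "
from h import *
st()
p,d=optics.snapshot('scene'); cv2.imwrite('pics/f_full.png',p[...,::-1]); a=cv2.resize(p[195:235,290:330,::-1],(560,560),interpolation=cv2.INTER_CUBIC)
cv2.imwrite('pics/s11.png',a); st()
for ph in(1.3,1.4,1.5,1.57,1.65,1.75,1.9):
    a=np.pi+ph; P=[[-.001+r*np.cos(a),.059+r*np.sin(a),.210] for r in(.008,.020)]
    q=(proj('scene',W(m,P))-[290,195]+.5)*14; e=q[1]-q[0]; print(ph,q.round(0).tolist(),'dx/dy',(e[0]/e[1]).round(3))
"
```

```text
t 16.6333 tcp [ 0.5664 -0.0477  0.177 ] mill [-0.0014  0.0574] yaw z 21.54 down [ 0.003 -0.001 -1.   ] q [ -9.2  14.7 104.2  -0.   61.  -30.7] F [ 4.81 -2.94 -1.33] T [-0.495 -0.565 -0.099] open 0.0406
t 16.6833 tcp [ 0.5664 -0.0476  0.177 ] mill [-0.0014  0.0574] yaw z 21.54 down [ 0.003 -0.001 -1.   ] q [ -9.2  14.7 104.2  -0.   61.  -30.7] F [ 4.65 -2.93 -1.26] T [-0.581 -0.563 -0.007] open 0.0408
1.3 [[333.0, 300.0], [332.0, 331.0]] dx/dy -0.03
1.4 [[337.0, 300.0], [342.0, 331.0]] dx/dy 0.177
1.5 [[341.0, 299.0], [353.0, 330.0]] dx/dy 0.389
1.57 [[344.0, 299.0], [360.0, 329.0]] dx/dy 0.544
1.65 [[347.0, 298.0], [368.0, 327.0]] dx/dy 0.73
1.75 [[351.0, 297.0], [378.0, 325.0]] dx/dy 0.979
1.9 [[357.0, 296.0], [392.0, 321.0]] dx/dy 1.41
```

View pics/s11.png

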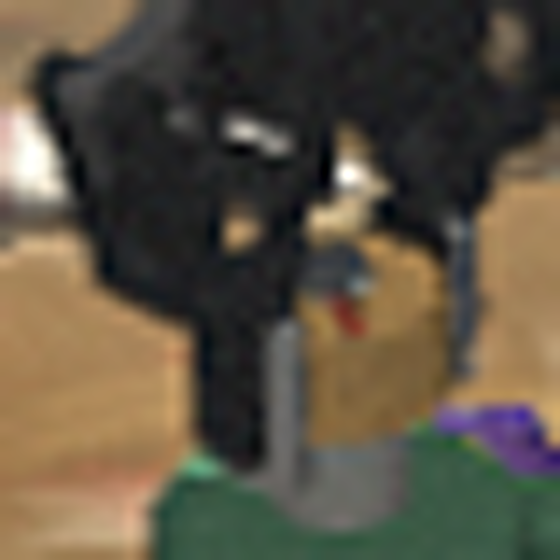

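View pics/f_full.png

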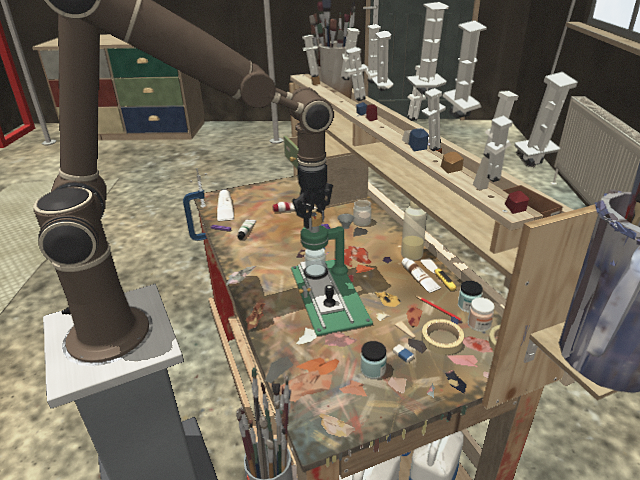

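```bash
python3 -c "
from h import *
print(robot.job_done()); st()"
```

```text
the job is handed in; nothing more can be done
None
the job is handed in; nothing more can be done
```

The job is handed in at about 16.7 s on the robot's clock: the carriage is home, the nut is backed off a quarter turn, and the fingers still hold it.

- **Carriage:** I pushed it about 48 mm by the black post, with closed fingers. It then held fast against about 30 N and stayed put when I withdrew. The jar's base ring measured concentric with the head, to within about 3 mm. From this I take it to have started about 11 mm in and to be home now, but I did not see the click itself.
- **Nut:** I gripped it at 40 N and turned it clockwise about 146.5°. It hit a hard stop: the wrist torque jumped to 1.3 N m and the red line pointed to the mill's front. I then backed it off 89.9°, by measured tool rotation. The last picture puts the red line at about 1.5 rad, give or take 0.1, against the 1.57 wanted. The finger opening was 41 mm.
- **Bystanders:** I did not go near the teal jar, the crimson tube or the eraser. In the last picture the jar and eraser look where they were. The arm partly hides the tube, but what shows is in place.

**Disagreements with your text:**
- The middle of the post head measured about 65 mm above the table, not 54 mm.
- One jar-position fit came out 3 to 7 mm short of the head axis. I attribute that to depth noise on the glass.
- A leftover side force of about 5 N on the gripped nut remained at hand-in.

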